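# Load the sampler rack in reverse order from the cooling rail

### The job

Move the four sample vessels from the aluminium cooling rail to the grey sampler rack in reverse order, counted from the black knob that each has at one end: the vessel nearest the rail's knob goes to the place farthest from the rack's knob, and so on along the row, until the one farthest from the rail's knob stands in the place next to the rack's knob. Keep the vessels upright, set each down gently (do not drop it) in the middle of its place between the ribs, and let go; do not disturb the other things on the bench.

Things in the scene. Friction and masses are not known exactly. Their poses are not given: they have to be found in the camera images.
- tall_bottle_mid (a point): slim amber glass bottle with a narrower black cap, 36 mm across and 78 mm tall overall (straight sides to 54 mm above its foot, 26 mm cap on top), about 0.1 kg. Origin: on its axis, half-way up; z up when standing.
- square_bottle_mid (a point): white plastic bottle, square in plan, 40 x 40 mm and 64 mm tall overall (flat sides to 50 mm above its foot, then a round 28 mm cap), about 0.1 kg. x and y are square to its flat sides, which start within 7 degrees of the rail's length and width. Origin: on its axis, half-way up; z up when standing.
- canister_mid (a point): round steel canister with a sloping shoulder and a small knob on top, 42 mm across and 64 mm tall overall (straight sides to 46 mm above its foot), about 0.16 kg. Origin: on its axis, half-way up; z up when standing.
- squat_jar_mid (a point): low wide white ceramic jar with a flat dark lid, 47 mm across and 52 mm tall overall, straight-sided, about 0.13 kg. Origin: on its axis, half-way up; z up when standing.
- puck_a: one of four identical flat steel discs (54 mm across, 10 mm thick) fixed on the cooling rail, 66 mm apart; this is the one on which the tall bottle stands at the start, so it tells that vessel's place in the row (which changes from start to start). Origin: centre of its underside.
- puck_b: one of four identical flat steel discs (54 mm across, 10 mm thick) fixed on the cooling rail, 66 mm apart; this is the one on which the square bottle stands at the start, so it tells that vessel's place in the row (which changes from start to start). Origin: centre of its underside.
- puck_c: one of four identical flat steel discs (54 mm across, 10 mm thick) fixed on the cooling rail, 66 mm apart; this is the one on which the canister stands at the start, so it tells that vessel's place in the row (which changes from start to start). Origin: centre of its underside.
- puck_d: one of four identical flat steel discs (54 mm across, 10 mm thick) fixed on the cooling rail, 66 mm apart; this is the one on which the squat jar stands at the start, so it tells that vessel's place in the row (which changes from start to start). Origin: centre of its underside.
- rail: fixed aluminium cooling rail, 285 x 78 mm, 18 mm high, on which the vessels start. Origin: on the table under the middle of the row; x along the row to the end with the upright black knob (18 mm across, top 46 mm above the table, at x = 141 mm, on a black strip). Its four discs are at x = -99, -33, 33, 99 mm, tops 28 mm above the table. Left or right of the robot, turned any way.
- rack: fixed grey plastic sampler rack, 285 x 70 mm, empty at first. Origin and x as for the rail: on the table, x to the end with the same black knob. Four places with white discs at x = -99, -33, 33, 99 mm, y = 0, floor 20 mm above the table, between cross ribs (3 mm thick, tops at 32 mm); long sides open. On the other side from the rail, turned any way.

How it is judged:
At the end, for the whole second after the job is handed in: Every vessel stands upright (within 0.1 rad), at rest, on the floor of its own rack place, within 15 mm of that place's centre along and across the rack; the order counted from the rack's knob is the reverse of the starting order counted from the rail's knob (((x of puck_a in the frame of rail between -0.119 and -0.079 m and x of tall_bottle_mid in the frame of rack between 0.084 and 0.114 m) or (x of puck_a in the frame of rail between -0.053 and -0.013 m and x of tall_bottle_mid in the frame of rack between 0.018 and 0.048 m) or (x of puck_a in the frame of rail between 0.013 and 0.053 m and x of tall_bottle_mid in the frame of rack between -0.048 and -0.018 m) or (x of puck_a in the frame of rail between 0.079 and 0.119 m and x of tall_bottle_mid in the frame of rack between -0.114 and -0.084 m)) and y of tall_bottle_mid in the frame of rack between -0.015 and 0.015 m and z of tall_bottle_mid in the frame of rack between 0.054 and 0.064 m and angle between each of tall_bottle_mid, square_bottle_mid, canister_mid, squat_jar_mid's own z axis and vertical below 0.1 rad and linear speed of each of tall_bottle, square_bottle, canister, squat_jar below 0.02 m/s and angular speed of each of tall_bottle, square_bottle, canister, squat_jar below 0.2 rad/s and ((x of puck_b in the frame of rail between -0.119 and -0.079 m and x of square_bottle_mid in the frame of rack between 0.084 and 0.114 m) or (x of puck_b in the frame of rail between -0.053 and -0.013 m and x of square_bottle_mid in the frame of rack between 0.018 and 0.048 m) or (x of puck_b in the frame of rail between 0.013 and 0.053 m and x of square_bottle_mid in the frame of rack between -0.048 and -0.018 m) or (x of puck_b in the frame of rail between 0.079 and 0.119 m and x of square_bottle_mid in the frame of rack between -0.114 and -0.084 m)) and y of square_bottle_mid in the frame of rack between -0.015 and 0.015 m and z of square_bottle_mid in the frame of rack between 0.047 and 0.057 m and ((x of puck_c in the frame of rail between -0.119 and -0.079 m and x of canister_mid in the frame of rack between 0.084 and 0.114 m) or (x of puck_c in the frame of rail between -0.053 and -0.013 m and x of canister_mid in the frame of rack between 0.018 and 0.048 m) or (x of puck_c in the frame of rail between 0.013 and 0.053 m and x of canister_mid in the frame of rack between -0.048 and -0.018 m) or (x of puck_c in the frame of rail between 0.079 and 0.119 m and x of canister_mid in the frame of rack between -0.114 and -0.084 m)) and y of canister_mid in the frame of rack between -0.015 and 0.015 m and z of canister_mid in the frame of rack between 0.047 and 0.057 m and ((x of puck_d in the frame of rail between -0.119 and -0.079 m and x of squat_jar_mid in the frame of rack between 0.084 and 0.114 m) or (x of puck_d in the frame of rail between -0.053 and -0.013 m and x of squat_jar_mid in the frame of rack between 0.018 and 0.048 m) or (x of puck_d in the frame of rail between 0.013 and 0.053 m and x of squat_jar_mid in the frame of rack between -0.048 and -0.018 m) or (x of puck_d in the frame of rail between 0.079 and 0.119 m and x of squat_jar_mid in the frame of rack between -0.114 and -0.084 m)) and y of squat_jar_mid in the frame of rack between -0.015 and 0.015 m and z of squat_jar_mid in the frame of rack between 0.041 and 0.051 m); the robot touches nothing.
It fails at once if a sample vessel is tipped more than about 35 degrees (angle between any of tall_bottle_mid, square_bottle_mid, canister_mid, squat_jar_mid's own z axis and vertical above 0.6 rad).
It fails at once if a sample vessel is dropped (falls free of the fingers from more than about 30 mm) ((linear speed of tall_bottle above 0.8 m/s and contact force between tall_bottle and the fingers below 0.1 N) or (linear speed of square_bottle above 0.8 m/s and contact force between square_bottle and the fingers below 0.1 N) or (linear speed of canister above 0.8 m/s and contact force between canister and the fingers below 0.1 N) or (linear speed of squat_jar above 0.8 m/s and contact force between squat_jar and the fingers below 0.1 N)).
It fails at once if the beaker, dish, reagent bottle or spatula on the bench is shifted more than 30 mm (distance of any of beaker, dish, reagent, scoop from where it was at the start of the episode above 0.03 m).
It also fails if it takes over 96 s, if anything falls off the work surface, if the arm or the gripper's body presses on something with over 40 N, if the wrist force passes 120 N, or if a joint passes its speed limit or range.

### The arm

A 6-joint arm with a two-finger parallel gripper is mounted at the origin on the work surface. World frame = base frame: x ahead of the robot, y to its left, z up, the work surface at z = 0. Lengths are in m, angles in rad, forces in N, time in s.
With the tool pointing down it reaches from about 0.3 to 0.775 m from the base axis. Payload 14.6 kg.
Tool frame: the origin (TCP) lies on the mounting face of the last link; the fingertips stand 199 mm ahead of it and the grasp point (between the pads) lies 180 mm ahead of it; z points along the fingers, y is the direction in which the jaws open and shut (so a half turn about z gives the same grasp; the last joint's range is limited). The gripper opens to 94 mm and grips with 3 to 60 N. Pads are 16 mm wide; open, the fingers measure 119 mm over their backs; the gripper's body (75 mm by 177 mm) begins 78 mm behind the grasp point.
Start: joints at [-1.405, 0.3, 1.521, -0, 1.321, -0.067], TCP at [0.127, -0.535, 0.405] pointing down, gripper open.
Joint ranges: [-3.03, 3.03], [-0.79, 2.21], [0.23, 2.52], [-1.04, 4.18], [0, 3.07], [-2.55, 2.55]. Speed limits (rad/s): [2.22, 2.22, 2.57, 3.14, 3.14, 3.14].

### API

Orientations are given as [roll, pitch, yaw] about the fixed x, y, z axes, in that order (R = Rz(yaw) Ry(pitch) Rx(roll)).
In Python, from station import sensors, vision, job gives the robot as it stands. The module is installed in compiled form; this text tells all that it offers.
- The arm moves only by the tool arm_command, never from a script. Its argument "plan" is one flat list of numbers, 5 for each row, row after row: the closure, from -1 (fully open) to 1 (shut), so that 0 is half open, then the shift along the world's x, y, z scaled (see below), then the turn about the world's z scaled (see below). A call has 1 to 20 rows; each row is the pose to reach, as a shift and turn from the pose commanded when the call began; what a row does not reach only later rows make up. The controller multiplies each number of a shift by 400 mm and each number of a turn by 120 degrees. A row lasts 1/10 s, in which the tool goes at most 50 mm and 8.59 degrees, less where a joint would pass 70% of its speed; a pose out of reach is approached as far as the arm can. A call with a number of a shift or a turn outside -1 to 1 is refused whole. A call with a gripper value outside its range is refused whole. The fingers move at their own pace and stop on an object; "newtons" is the grip in N (left out, the last holds). Time passes only in rows, so rows that repeat a pose let the fingers close. It gives the time, the measured TCP pose, the force and the opening at its end, in the units of the state.
- sensors.get_obs(): the state, without advancing time (a new reading comes with each control period).
- vision.camera(name): name is "scene" or "side" or "wrist"; returns the picture (420x560x3 uint8, blue, green, red); there is no depth.
- vision.camera_params(name): a dict with "intrinsics" (3x3 intrinsics, pixels), "rvec" (rotation vector, rad) and "tvec" (3), from world to camera coordinates, as OpenCV has them. Camera axes: x right, y down, z forward; pixel columns grow to the right and rows downward; lengths in m; the calibration is good to about 2 mm. A picture is of the moment at which its call begins: read the wrist's pose just before it. camera_params takes no time and is no camera call; for the wrist camera it gives the pose at the moment of the call.
- job.hand_in(): hands the job in, once; it reports no verdict.
Trained networks look in the newest picture that a camera, given by its name, has taken for a name from the list of things; names that differ only in an ending like _2 or _b are one class to them, and where a whole thing is asked for, a point or a joint stands for the part that bears it (a point fixed in the world has none). Each returns a list of dicts, best first, with "confidence" (0 to 1); they miss things now and then, are a little off and sometimes report something else, mostly with a low value. They report only what shows in the picture. A call takes as long as a camera call.
- vision.search_frame(name, camera): "at" ([row, column] in pixels, amid what is visible of it).
- vision.silhouettes(name, camera): "mask" (420x560 bool, what is visible of it) and "at" ([row, column] in pixels, amid what is visible of it).
- vision.pinpoint(name, camera): "at" ([row, column] in pixels: a listed point, or the origin of a listed thing).
The state is a dict: "time_s": time; "qpos": joint angles; "joint_vel": joint speeds; "tau": joint torques, N m; "ee_pos": TCP position; "eef_rot": TCP orientation; "force": force on the tool from outside, world axes, zero at the start; "moment": the same for the moment, N m; "grip_width": finger opening in m.
Only numpy, scipy, OpenCV 4.12 (cv2) and the standard library are available. Lean on these libraries where they do the work, as an engineer would, in place of code of your own. Each camera call takes 0.05 s, during which the arm holds its last target.

## Working session

There is one attempt and no reset: what is moved stays moved. The work goes in short steps, Python scripts to look and compute and a tool call to move; the robot and the scene stay as the last step left them, time stands still between calls to the robot, and variables do not carry over. Pictures are saved under pics/ and viewed, and the job is handed in when it is done.

Besides the shell and the picture viewer there is one more tool, called as name(argument=value, ...), one argument or row to a line, values as JSON. arm_command: Moves the arm, as the interface text tells. Its arguments: {"type":"object","properties":{"plan":{"type":"array"},"newtons":{"type":"number"}},"required":["plan"]}

```bash
mkdir -p pics; cat > h.py <<'E'
import numpy as np,cv2
from station import sensors,vision,job
def cam(n):
    p=vision.camera_params(n);R,_=cv2.Rodrigues(np.array(p["rvec"],float));return np.array(p["intrinsics"],float),R,np.array(p["tvec"],float).ravel()
def ray(n,at,z,P=None):
    K,R,t=P or cam(n)
    d=R.T@np.linalg.inv(K)@np.array([at[1],at[0],1.]);c=-R.T@t
    return c+d*(z-c[2])/d[2]
def proj(n,X,P=None):
    K,R,t=P or cam(n)
    x=(K@(R@np.atleast_2d(X).T+t[:,None])).T
    return (x[:,:2]/x[:,2:])[:,::-1]
def snap(n,f):
    im=vision.camera(n);cv2.imwrite(f"pics/{f}.png",im);return im
E
python3 - <<'E'
from h import *
print(sensors.get_obs())
for n in("scene","side","wrist"):
    snap(n,n+"0")
    for k in ["rail","rack","tall_bottle_mid","square_bottle_mid","canister_mid","squat_jar_mid"]:
        r=vision.pinpoint(k,n);print(n,k,[(np.round(a["at"],1),round(a["confidence"],2)) for a in r[:3]])
E
```

```text
{'time_s': 0.0, 'qpos': array([-1.40459612e+00,  3.00469453e-01,  1.52159065e+00, -1.29847103e-05,
        1.32067360e+00, -6.65813407e-02]), 'joint_vel': array([ 2.38640746e-04, -1.12686206e-04,  5.65820753e-04,  7.72696800e-06,
        1.07481192e-03,  1.13755184e-03]), 'tau': array([ 1.81740354e-03, -5.31806874e+01, -3.52732480e+01,  7.09049497e-02,
        2.44153087e-02, -1.02508207e-04]), 'ee_pos': array([ 0.12687745, -0.53513127,  0.40408305]), 'eef_rot': array([-3.14045330e+00, -6.33672650e-05,  2.32784729e-01]), 'force': array([-0.17929578,  0.05177338,  0.5720359 ]), 'moment': array([-0.00575849, -0.00629916,  0.03263912]), 'grip_width': 0.09400355882125379}
scene rail [(array([308.9, 240. ]), 0.73)]
scene rack [(array([170.4, 331.4]), 0.72)]
scene tall_bottle_mid [(array([294.3, 253.5]), 0.77)]
scene square_bottle_mid [(array([291.3, 209.7]), 0.97)]
scene canister_mid [(array([291.8, 297.1]), 0.63)]
scene squat_jar_mid [(array([303.9, 168.4]), 0.63)]
side rail [(array([298.8, 329.6]), 0.89)]
side rack [(array([209.9, 251.4]), 0.94), (array([259.5, 342.1]), 0.35)]
side tall_bottle_mid [(array([256.8, 342.1]), 0.95), (array([303.3, 320.4]), 0.5)]
side square_bottle_mid [(array([283.9, 319.9]), 0.95)]
side canister_mid [(array([279.6, 334. ]), 0.72), (array([243. , 354.2]), 0.56)]
side squat_jar_mid [(array([310.3, 304.6]), 0.74)]
wrist rail []
wrist rack []
wrist tall_bottle_mid []
wrist square_bottle_mid []
wrist canister_mid []
wrist squat_jar_mid []
```

View pics/scene0.png

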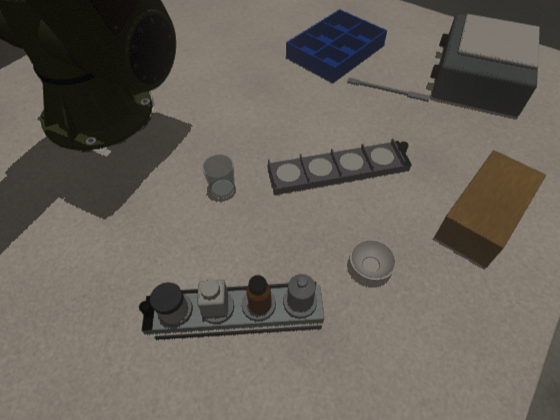

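View pics/side0.png

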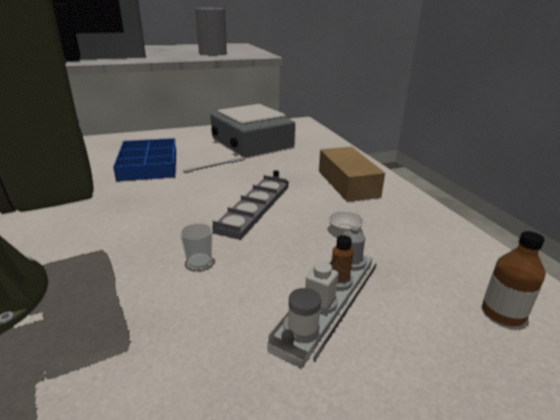

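```bash
python3 - <<'E'
from h import *
print(vision.camera_params("wrist"))
S=dict(tall_bottle_mid=((294.3,253.5),(256.8,342.1),.067),square_bottle_mid=((291.3,209.7),(283.9,319.9),.06),canister_mid=((291.8,297.1),(243,354.2),.06),squat_jar_mid=((303.9,168.4),(310.3,304.6),.054),rail=((308.9,240),(298.8,329.6),0.0),rack=((170.4,331.4),(209.9,251.4),0.0))
for k,(a,b,z) in S.items():
    print(k,ray("scene",a,z).round(4),ray("side",b,z).round(4))
for n in("scene","side"):
    K,R,t=cam(n);print(n,(-R.T@t).round(3))
E
```

```text
{'intrinsics': array([[351.19582355,   0.        , 276.01323665],
       [  0.        , 351.19582355, 213.24087742],
       [  0.        ,   0.        ,   1.        ]]), 'rvec': array([-2.29489043,  1.81441863,  0.24044737]), 'tvec': array([-0.54953766, -0.0266103 ,  0.39069604])}
tall_bottle_mid [ 0.5999 -0.1725  0.067 ] [ 0.6085 -0.1666  0.067 ]
square_bottle_mid [ 0.5403 -0.2049  0.06  ] [ 0.5466 -0.212   0.06  ]
canister_mid [ 0.6491 -0.1288  0.06  ] [ 0.655  -0.1263  0.06  ]
squat_jar_mid [ 0.5005 -0.2549  0.054 ] [ 0.5038 -0.2527  0.054 ]
rail [ 0.5758 -0.1844  0.    ] [ 0.5804 -0.1877 -0.    ]
rack [0.5404 0.1589 0.    ] [0.5424 0.1588 0.    ]
scene [ 0.783 -0.348  0.625]
side [ 0.317 -0.647  0.457]
```

The row counted from the rail's knob (jar end, scene ~(308,146)) is jar, square, tall, canister. The rack's knob is at scene (146,404), by the far end. I'll get overhead wrist views to refine the poses.

```bash
python3 - <<'E'
from h import *
K,R,t=cam("wrist");o=sensors.get_obs()
c=-R.T@t
from scipy.spatial.transform import Rotation as Ro
T=Ro.from_euler("xyz",o["eef_rot"]).as_matrix()
print("cam in tool",(T.T@(c-o["ee_pos"])).round(4));print("cam axes in tool\n",(T.T@R.T).round(3))
for n,pts in dict(scene=[(173,288),(168,320),(162,352),(156,382)],side=[(220,232),(208,245),(197,258),(186,271)]).items():
    for p in pts: print(n,ray(n,p,.02).round(4))
print(ray("scene",(146,404),.046),ray("scene",(302,146),.046))
E
```

```text
cam in tool [ 0.076  -0.0004  0.0206]
cam axes in tool
 [[-0.    -0.966 -0.26 ]
 [ 1.     0.    -0.   ]
 [ 0.    -0.26   0.966]]
scene [0.4811 0.087  0.02  ]
scene [0.5261 0.1349 0.02  ]
scene [0.5704 0.1861 0.02  ]
scene [0.6124 0.2361 0.02  ]
side [0.4794 0.0924 0.02  ]
side [0.5211 0.1369 0.02  ]
side [0.5662 0.1815 0.02  ]
side [0.6165 0.2312 0.02  ]
[0.6429817  0.26087354 0.046     ] [ 0.46632757 -0.2712777   0.046     ]
```

View pics/wrist0.png

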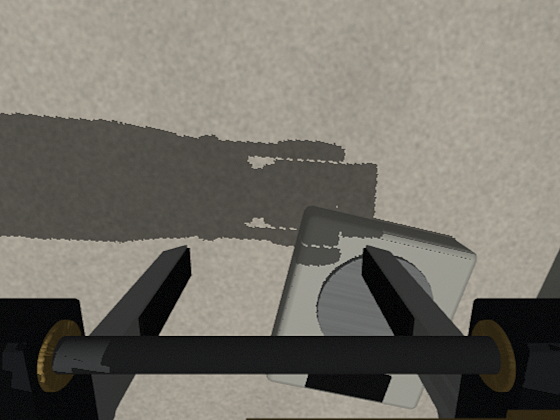

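arm_command(
  plan=[-1,0.98,0.75,0.115,0.222,-1,0.98,0.75,0.115,0.222,-1,0.98,0.75,0.115,0.222,-1,0.98,0.75,0.115,0.222,-1,0.98,0.75,0.115,0.222,-1,0.98,0.75,0.115,0.222,-1,0.98,0.75,0.115,0.222,-1,0.98,0.75,0.115,0.222,-1,0.98,0.75,0.115,0.222,-1,0.98,0.75,0.115,0.222,-1,0.98,0.75,0.115,0.222,-1,0.98,0.75,0.115,0.222,-1,0.98,0.75,0.115,0.222,-1,0.98,0.75,0.115,0.222],
)

```text
time_s: 2.45
ee_pos: [0.5181, -0.236, 0.4507]
eef_rot: [3.142, 0.0, 0.696]
force: [-0.0, 0.1, 0.7]
grip_width: 0.0938
```

```bash
python3 - <<'E'
from h import *
o=sensors.get_obs();print(o["ee_pos"].round(4),o["eef_rot"].round(4),o["time_s"],o["joint_vel"].round(3))
snap("wrist","w1")
for k,z in [("rail",0),("tall_bottle_mid",.067),("square_bottle_mid",.06),("canister_mid",.06),("squat_jar_mid",.054),("puck_a",.018)]:
    r=vision.pinpoint(k,"wrist");print(k,[(np.round(a["at"],1),round(a["confidence"],2),ray("wrist",a["at"],z).round(4)) for a in r[:4]])
E
```

```text
[ 0.5181 -0.236   0.4507] [3.1416e+00 1.0000e-04 6.9620e-01] 2.45 [ 0.001 -0.    -0.002  0.001  0.     0.003]
rail [(array([119.4, 277.9]), 0.68, array([ 0.5773, -0.1892,  0.    ]))]
tall_bottle_mid [(array([ 81.4, 282.2]), 0.89, array([ 0.6073, -0.169 ,  0.067 ]))]
square_bottle_mid [(array([157.1, 274. ]), 0.74, array([ 0.5455, -0.21  ,  0.06  ]))]
canister_mid [(array([  8.5, 278.4]), 0.71, array([ 0.6552, -0.1238,  0.06  ]))]
squat_jar_mid [(array([210.9, 279.4]), 0.85, array([ 0.5036, -0.2526,  0.054 ])), (array([200.7, 274.1]), 0.71, array([ 0.5088, -0.2407,  0.054 ]))]
puck_a [(array([ 89.8, 276.9]), 0.81, array([ 0.6012, -0.1672,  0.018 ])), (array([203.8, 275.8]), 0.65, array([ 0.5007, -0.2498,  0.018 ]))]
```

View pics/w1.png

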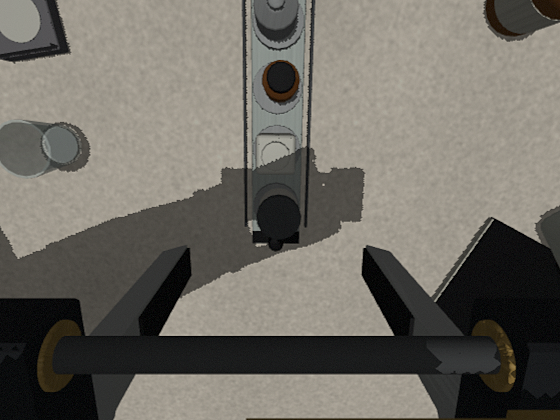

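arm_command(
  plan=[-1,-0.0375,-0.041,-0.1,0,-1,-0.0375,-0.041,-0.3,0,-1,-0.0375,-0.041,-0.4,0,-1,-0.0375,-0.041,-0.5,0,-1,-0.0375,-0.041,-0.539,0,-1,-0.0375,-0.041,-0.539,0,-1,-0.0375,-0.041,-0.539,0,-1,-0.0375,-0.041,-0.539,0],
  newtons=20,
)

```text
time_s: 3.6
ee_pos: [0.5043, -0.2518, 0.2372]
eef_rot: [3.139, -0.001, 0.698]
force: [0.4, -0.0, 1.0]
grip_width: 0.0942
```

```bash
python3 - <<'E'
from h import *
o=sensors.get_obs();print(o["ee_pos"].round(4),o["eef_rot"].round(4),o["time_s"],o["force"].round(2))
a=snap("wrist","w2");b=snap("side","s2")
cv2.imwrite("pics/c2.png",np.hstack([a,b[150:,200:480][:, :].copy() if 0 else cv2.resize(b[150:420,220:440],(342,420))])[:, :800] if 0 else cv2.resize(np.hstack([a,b]),(800,300)))
E
```

```text
[ 0.5043 -0.2518  0.2372] [ 3.1386e+00 -1.1000e-03  6.9780e-01] 3.6 [ 0.43 -0.04  1.  ]
```

View pics/c2.png

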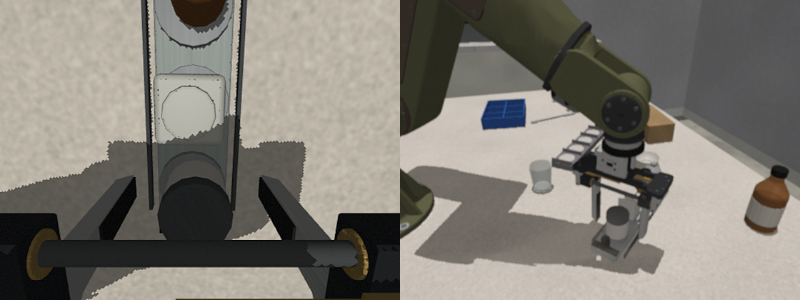

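The jar sits between the open fingers (wrist half, ~(205,195)), nothing touched. I'll close on it.

arm_command(
  plan=[1,0,0,0,0,1,0,0,0,0,1,0,0,0,0,1,0,0,0,0,1,0,0,0,0,1,0,0,0,0,1,0,0,0,0,1,0,0,0,0,1,0,0,0.05,0,1,0,0,0.1,0],
  newtons=20,
)

```text
time_s: 4.7
ee_pos: [0.5038, -0.2515, 0.275]
eef_rot: [-3.14, 0.001, 0.698]
force: [0.2, 0.3, -0.7]
grip_width: 0.0463
```

```bash
python3 - <<'E'
from h import *
o=sensors.get_obs();print(o["ee_pos"].round(4),o["eef_rot"].round(4),o["time_s"],o["force"].round(2))
a=snap("wrist","w3");b=snap("side","s3")
cv2.imwrite("pics/c3.png",cv2.resize(np.hstack([a,b]),(800,300)))
E
```

```text
[ 0.5038 -0.2515  0.275 ] [-3.1401e+00  6.0000e-04  6.9780e-01] 4.7 [ 0.23  0.32 -0.69]
```

View pics/c3.png

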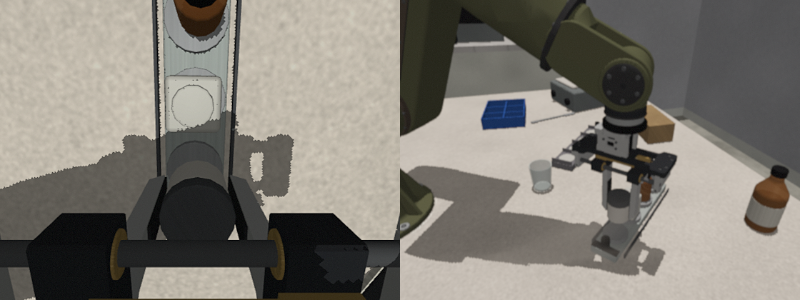

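arm_command(
  plan=[1,0,0,0.12,0,1,0,0,0.24,0,1,-0.003,0.1,0.31,0.072,1,-0.015,0.889,0.31,0.072,1,-0.015,0.889,0.31,0.072,1,-0.015,0.889,0.31,0.072,1,-0.015,0.889,0.31,0.072,1,-0.015,0.889,0.31,0.072,1,-0.015,0.889,0.31,0.072,1,-0.015,0.889,0.31,0.072,1,-0.015,0.889,0.31,0.072,1,-0.015,0.889,0.31,0.072,1,-0.015,0.889,0.31,0.072],
)

```text
time_s: 6.1
ee_pos: [0.498, 0.103, 0.3986]
eef_rot: [-3.141, 0.001, 0.847]
force: [0.0, 0.7, -1.0]
grip_width: 0.0466
```

```bash
python3 - <<'E'
from h import *
o=sensors.get_obs();print(o["ee_pos"].round(4),o["eef_rot"].round(4),o["time_s"],o["force"].round(2),o["grip_width"])
snap("wrist","w4")
r=vision.pinpoint("rack","wrist");print([(np.round(a["at"],1),round(a["confidence"],2),ray("wrist",a["at"],0).round(4)) for a in r[:4]])
E
```

```text
[0.498  0.103  0.3986] [-3.1413e+00  5.0000e-04  8.4740e-01] 6.1 [ 0.04  0.73 -0.99] 0.04658172936071074
[(array([120.6, 276. ]), 0.91, array([0.5469, 0.1587, 0.    ]))]
```

View pics/w4.png

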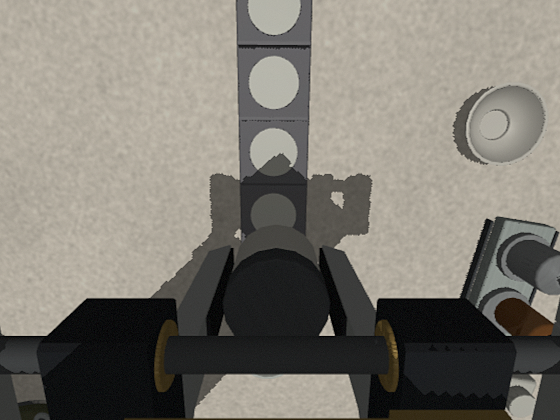

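```bash
python3 - <<'E'
from h import *
im=cv2.imread("pics/w4.png");g=cv2.cvtColor(im,cv2.COLOR_BGR2GRAY)
for (r,c) in [(81,274),(10,274),(152,274),(213,273)]:
    print((r,c),ray("wrist",(r,c),.02).round(4))
m=(g>165).astype(np.uint8);m[:,:236]=0;m[:,312:]=0;m[240:]=0
n,l,s,ce=cv2.connectedComponentsWithStats(m)
for i in range(1,n):
    if s[i,4]>300:
        cs,_=cv2.findContours((l==i).astype(np.uint8),0,1);e=cv2.fitEllipse(cs[0]);print(s[i],np.round(e[0],1),np.round(e[1],1),ray("wrist",(e[0][1],e[0][0]),.02).round(4))
# rack edges: dark columns vs row
K,R,t=cam("wrist")
for r in (20,60,100,160):
    row=g[r].astype(int);d=np.abs(np.diff(row));cs=[i for i in range(225,325) if d[i]>25];print(r,cs)
E
```

```text
(81, 274) [0.5699 0.1875 0.02  ]
(10, 274) [0.6103 0.2332 0.02  ]
(152, 274) [0.5252 0.1371 0.02  ]
(213, 273) [0.4821 0.0901 0.02  ]
[ 248    0   52   35 1450] [273.7  14.4] [36.  53.6] [0.6078 0.2306 0.02  ]
[ 249   56   49   53 2006] [273.5  82.1] [47.9 51.5] [0.5688 0.1872 0.02  ]
[ 251  129   46   40 1234] [272.7 148.6] [40.2 46.2] [0.5265 0.1405 0.02  ]
20 [235, 236, 250, 251, 295, 296, 311, 312]
60 [236, 259, 260, 286, 287, 288, 310]
100 [236, 237, 254, 255, 291, 293, 308, 309]
160 [238, 239, 249, 250, 251, 267, 268, 288, 289, 294, 295, 307, 308]
```

```bash
python3 - <<'E'
from h import *
o=sensors.get_obs();z=o["ee_pos"][2]-.157
for c in [(297,276),(256,276),(340,276)]: print(ray("wrist",c,z).round(4),o["ee_pos"].round(4))
E
```

```text
[0.4993 0.1046 0.2418] [0.498  0.103  0.3988]
[0.5118 0.1187 0.2418] [0.498  0.103  0.3988]
[0.4853 0.0887 0.2418] [0.498  0.103  0.3988]
```

arm_command(
  plan=[1,-0.044,-0.041,-0.05,0,1,-0.044,-0.041,-0.15,0,1,-0.044,-0.041,-0.25,0,1,-0.044,-0.041,-0.33,0,1,-0.044,-0.041,-0.38,0,1,-0.044,-0.041,-0.4,0,1,-0.044,-0.041,-0.4,0,1,-0.044,-0.041,-0.4,0,1,-0.044,-0.041,-0.4,0],
)

```text
time_s: 7.1
ee_pos: [0.4806, 0.0876, 0.2402]
eef_rot: [3.14, -0.001, 0.848]
force: [0.9, -0.2, -1.0]
grip_width: 0.046
```

```bash
python3 - <<'E'
from h import *
o=sensors.get_obs();print(o["ee_pos"].round(4),o["eef_rot"].round(4),o["time_s"],o["force"].round(2),o["grip_width"])
a=snap("wrist","w5");b=snap("scene","s5")
cv2.imwrite("pics/c5.png",cv2.resize(np.hstack([a,b]),(800,300)))
E
```

```text
[0.4806 0.0876 0.2402] [ 3.1402e+00 -1.5000e-03  8.4840e-01] 7.1 [ 0.93 -0.16 -1.02] 0.04596548990007402
```

View pics/c5.png

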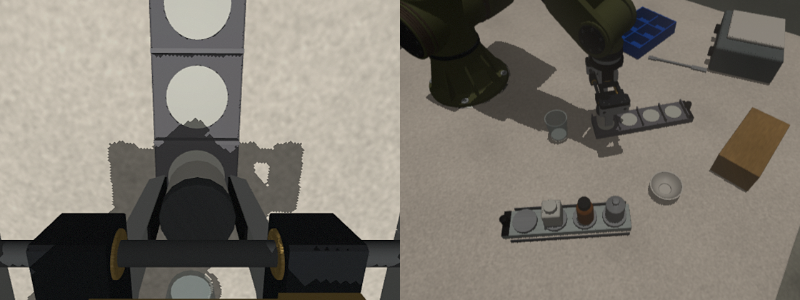

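```bash
python3 - <<'E'
from h import *
im=cv2.imread("pics/w5.png");g=cv2.cvtColor(im,cv2.COLOR_BGR2GRAY)
m=(g>165).astype(np.uint8);m[:,:215]=0;m[:,340:]=0;m[240:]=0
n,l,s,ce=cv2.connectedComponentsWithStats(m)
for i in range(1,n):
    if s[i,4]>300:
        cs,_=cv2.findContours((l==i).astype(np.uint8),0,1);e=cv2.fitEllipse(cv2.convexHull(cs[0]));print(s[i],np.round(e[0],1),np.round(e[1],1),ray("wrist",(e[0][1],e[0][0]),.02).round(4))
# hub circle projection of predicted discs
C=np.array([.547,.162,.02]);u=np.array([np.cos(.8476),np.sin(.8476),0])
for k in(-99,-33,33): print(k,(C+u*k/1000).round(4),proj("wrist",C+u*k/1000).round(1),proj("wrist",C+u*(k+33)/1000+[0,0,.012]).round(1))
c=cv2.resize(im[60:300,150:410],(780,720))[:600];cv2.imwrite("pics/c5b.png",c)
E
```

```text
[ 230    0   94   55 4116] [276.2   3.3] [ 93.  102.6] [0.5684 0.1871 0.02  ]
[ 233   92   86   85 5582] [275.2 135.3] [85.5 87. ] [0.5249 0.1384 0.02  ]
-99 [0.4815 0.0878 0.02  ] [[248.2 276.8]] [[199.2 277. ]]
-33 [0.5252 0.1373 0.02  ] [[136.5 277. ]] [[ 69.9 277.2]]
33 [0.5688 0.1867 0.02  ] [[  3.3 277.2]] [[-87.5 277.5]]
```

View pics/c5b.png

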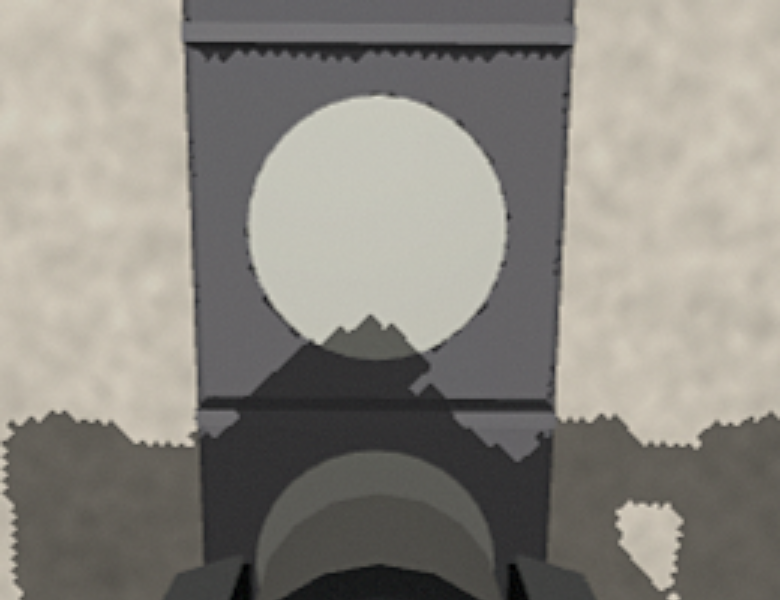

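arm_command(
  plan=[1,0,0,-0.015,0,1,0,0,-0.022,0,1,0,0,-0.025,0,1,0,0,-0.025,0,1,0,0,-0.025,0],
)

```text
time_s: 7.7
ee_pos: [0.4803, 0.0876, 0.229]
eef_rot: [-3.142, 0.0, 0.849]
force: [-0.3, 0.5, -0.7]
grip_width: 0.0467
```

arm_command(
  plan=[0,0,0,0,0,-0.5,0,0,0,0,-1,0,0,0,0,-1,0,0,0,0,-1,0,0,0,0,-1,0,0,0.05,0,-1,0,0,0.15,0,-1,0,0,0.25,0,-1,0,0,0.35,0,-1,0,0,0.42,0,-1,0,0,0.42,0],
)

```text
time_s: 8.8
ee_pos: [0.4804, 0.0877, 0.4008]
eef_rot: [3.137, -0.005, 0.849]
force: [0.1, -0.0, -0.8]
grip_width: 0.0942
```

```bash
python3 - <<'E'
from h import *
o=sensors.get_obs();print(o["ee_pos"].round(4),o["eef_rot"].round(4),o["time_s"],o["force"].round(2),o["grip_width"])
a=snap("wrist","w6");b=snap("scene","s6")
r=vision.pinpoint("squat_jar_mid","wrist");print([(np.round(q["at"],1),round(q["confidence"],2),ray("wrist",q["at"],.046).round(4)) for q in r])
cv2.imwrite("pics/c6.png",cv2.resize(np.hstack([a,b]),(800,300)))
E
```

```text
[0.4804 0.0877 0.4008] [ 3.1372 -0.0048  0.8486] 8.8 [ 0.1  -0.01 -0.78] 0.09423896325780615
[(array([203.6, 274.7]), 0.77, array([0.4766, 0.0863, 0.046 ]))]
```

View pics/c6.png

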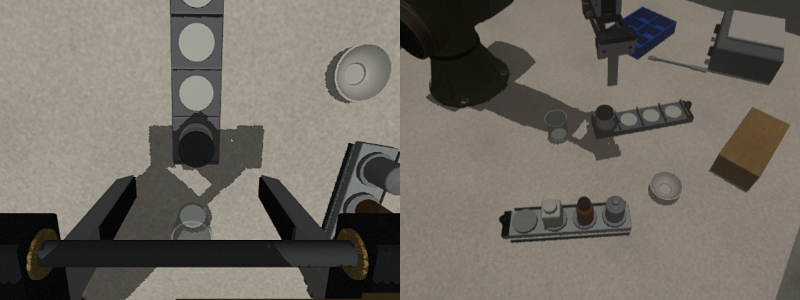

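arm_command(
  plan=[-1,0.163,-0.7455,-0.02,-0.073,-1,0.163,-0.7455,-0.02,-0.073,-1,0.163,-0.7455,-0.02,-0.073,-1,0.163,-0.7455,-0.02,-0.073,-1,0.163,-0.7455,-0.05,-0.073,-1,0.163,-0.7455,-0.1,-0.073,-1,0.163,-0.7455,-0.1,-0.073,-1,0.163,-0.7455,-0.1,-0.073,-1,0.163,-0.7455,-0.1,-0.073,-1,0.163,-0.7455,-0.1,-0.073],
)

```text
time_s: 9.95
ee_pos: [0.5456, -0.2092, 0.3576]
eef_rot: [3.141, -0.0, 0.697]
force: [-0.2, 0.3, -0.4]
grip_width: 0.0937
```

```bash
python3 - <<'E'
from h import *
o=sensors.get_obs();print(o["ee_pos"].round(4),o["eef_rot"].round(4),o["time_s"],o["force"].round(2),o["grip_width"])
a=snap("wrist","w7")
for k,z in [("square_bottle_mid",.06),("tall_bottle_mid",.067)]:
    r=vision.pinpoint(k,"wrist");print([(np.round(q["at"],1),round(q["confidence"],2),ray("wrist",q["at"],z).round(4)) for q in r])
E
```

```text
[ 0.5456 -0.2092  0.3576] [ 3.1411e+00 -3.0000e-04  6.9720e-01] 9.95 [-0.18  0.28 -0.37] 0.09373946532738937
[(array([213.7, 280.4]), 0.85, array([ 0.5488, -0.2114,  0.06  ]))]
[(array([123. , 284.6]), 0.95, array([ 0.6057, -0.1676,  0.067 ]))]
```

View pics/w7.png

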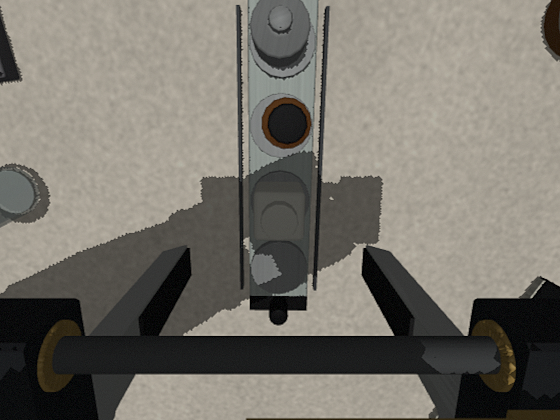

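```bash
python3 - <<'E'
from h import *
im=cv2.imread("pics/w7.png")[160:290,220:340];c=cv2.convertScaleAbs(cv2.resize(im,None,fx=4.5,fy=4.5,interpolation=cv2.INTER_CUBIC),alpha=2.2,beta=-60);cv2.imwrite("pics/c7.png",c)
E
```

```text
(no output)
```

View pics/c7.png

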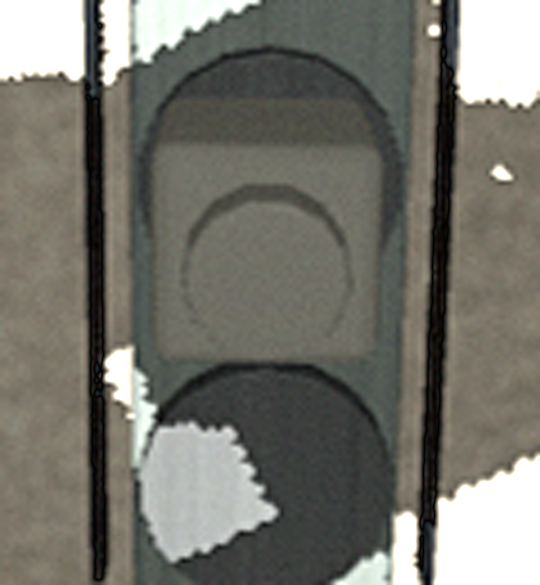

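```bash
python3 - <<'E'
from h import *
print(ray("wrist",(216,279.3),.078).round(4),ray("wrist",(160+272/4.5,220+267/4.5),.092).round(4), sensors.get_obs()["time_s"])
E
```

```text
[ 0.5504 -0.2088  0.078 ] [ 0.5508 -0.2084  0.092 ] 10.1
```

arm_command(
  plan=[-1,0.011,-0.001,-0.1,0,-1,0.011,-0.001,-0.2,0,-1,0.011,-0.001,-0.27,0,-1,0.011,-0.001,-0.304,0,-1,0.011,-0.001,-0.304,0,-1,0.011,-0.001,-0.304,0,0,0.011,-0.001,-0.304,0,1,0.011,-0.001,-0.304,0,1,0.011,-0.001,-0.304,0,1,0.011,-0.001,-0.304,0,1,0.011,-0.001,-0.304,0,1,0.011,-0.001,-0.304,0,1,0.011,-0.001,-0.304,0,1,0.011,-0.001,-0.304,0,1,0.011,-0.001,-0.304,0],
  newtons=20,
)

```text
time_s: 11.6
ee_pos: [0.5499, -0.2109, 0.2354]
eef_rot: [-3.141, 0.0, 0.696]
force: [-0.2, 1.0, 0.1]
grip_width: 0.0399
```

arm_command(
  plan=[1,0,0,0.1,0,1,0,0,0.22,0,1,0,0,0.34,0,1,-0.062,0.872,0.388,0.073,1,-0.062,0.872,0.388,0.073,1,-0.062,0.872,0.388,0.073,1,-0.062,0.872,0.388,0.073,1,-0.062,0.872,0.388,0.073,1,-0.062,0.872,0.388,0.073,1,-0.062,0.872,0.388,0.073,1,-0.062,0.872,0.388,0.073,1,-0.062,0.872,0.388,0.073,1,-0.062,0.872,0.388,0.073,1,-0.062,0.872,0.388,0.073],
)

```text
time_s: 13.0
ee_pos: [0.5253, 0.1366, 0.3905]
eef_rot: [-3.142, 0.0, 0.847]
force: [0.0, -0.4, -0.3]
grip_width: 0.0403
```

```bash
python3 - <<'E'
from h import *
o=sensors.get_obs();print(o["ee_pos"].round(4),o["eef_rot"].round(4),o["time_s"],o["force"].round(2),o["grip_width"])
snap("wrist","w8")
C=np.array([.547,.1625,.02]);u=np.array([np.cos(.8476),np.sin(.8476),0])
for k in(-99,-33,33,99): print(k,(C+u*k/1000).round(4),proj("wrist",C+u*k/1000).round(1))
zt=o["ee_pos"][2]-.2354+.092
print("cap",proj("wrist",[o["ee_pos"][0],o["ee_pos"][1],zt]))
E
```

```text
[0.5253 0.1366 0.3905] [-3.1415e+00  2.0000e-04  8.4670e-01] 13.0 [ 0.05 -0.39 -0.29] 0.040279163630155004
-99 [0.4815 0.0883 0.02  ] [[255.8 275.5]]
-33 [0.5252 0.1378 0.02  ] [[195.3 275.4]]
33 [0.5688 0.1872 0.02  ] [[128.6 275.3]]
99 [0.6125 0.2367 0.02  ] [[ 54.9 275.2]]
cap [[318.59268643 276.1386036 ]]
```

View pics/w8.png

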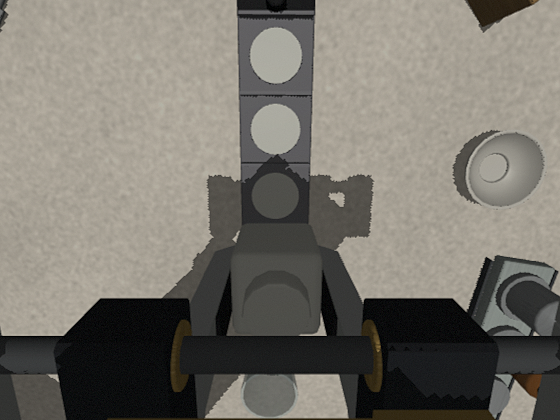

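arm_command(
  plan=[1,-0.006,-0.0035,-0.1,0,1,-0.006,-0.0035,-0.2,0,1,-0.006,-0.0035,-0.28,0,1,-0.006,-0.0035,-0.34,0,1,-0.006,-0.0035,-0.38,0,1,-0.006,-0.0035,-0.395,0,1,-0.006,-0.0035,-0.395,0,1,-0.006,-0.0035,-0.395,0,1,-0.006,-0.0035,-0.395,0],
)

```text
time_s: 13.95
ee_pos: [0.5229, 0.1363, 0.2336]
eef_rot: [3.141, -0.001, 0.848]
force: [-0.5, 0.7, -0.9]
grip_width: 0.0397
```

```bash
python3 - <<'E'
from h import *
o=sensors.get_obs();print(o["ee_pos"].round(4),o["eef_rot"].round(4),o["time_s"],o["force"].round(2),o["grip_width"])
a=snap("wrist","w9");b=snap("side","s9");cv2.imwrite("pics/c9.png",cv2.resize(np.hstack([a,b]),(800,300)))
E
```

```text
[0.5229 0.1363 0.2336] [ 3.1406e+00 -1.3000e-03  8.4840e-01] 13.95 [-0.55  0.65 -0.93] 0.039652050831898183
```

View pics/c9.png

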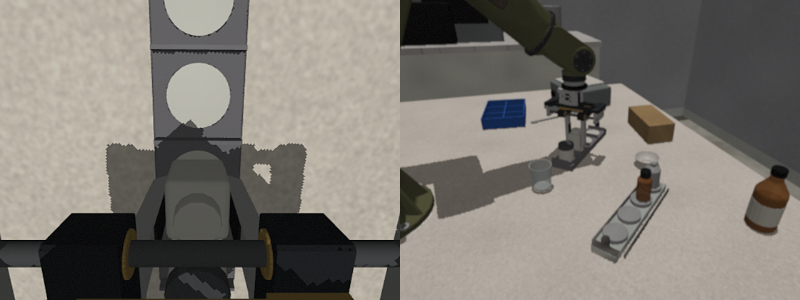

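arm_command(
  plan=[1,0,0,-0.008,0,1,0,0,-0.0125,0,1,0,0,-0.014,0,1,0,0,-0.014,0,1,0,0,-0.014,0],
)

```text
time_s: 14.55
ee_pos: [0.5227, 0.1365, 0.2274]
eef_rot: [3.142, -0.0, 0.849]
force: [-2.6, -0.6, 5.8]
grip_width: 0.04
```

Contact at the floor (5.8 N). Release and rise.

arm_command(
  plan=[0,0,0,-0.013,0,-0.5,0,0,0,0,-1,0,0,0,0,-1,0,0,0,0,-1,0,0,0,0,-1,0,0,0.05,0,-1,0,0,0.15,0,-1,0,0,0.25,0,-1,0,0,0.35,0,-1,0,0,0.42,0,-1,0,0,0.42,0],
)

```text
time_s: 15.65
ee_pos: [0.5228, 0.1365, 0.3991]
eef_rot: [3.138, -0.005, 0.849]
force: [-0.5, -0.2, -0.5]
grip_width: 0.0939
```

```bash
python3 - <<'E'
from h import *
o=sensors.get_obs();print(o["ee_pos"].round(4),o["eef_rot"].round(4),o["time_s"],o["force"].round(2),o["grip_width"])
a=snap("wrist","w10");b=snap("scene","s10");cv2.imwrite("pics/c10.png",cv2.resize(np.hstack([a,b]),(800,300)))
r=vision.pinpoint("square_bottle_mid","wrist");print([(np.round(q["at"],1),round(q["confidence"],2),ray("wrist",q["at"],.052).round(4)) for q in r])
E
```

```text
[0.5228 0.1365 0.3991] [ 3.1375 -0.0052  0.8486] 15.65 [-0.48 -0.19 -0.48] 0.09388224811248275
[(array([202.4, 275.6]), 0.71, array([0.5218, 0.1367, 0.052 ]))]
```

View pics/c10.png

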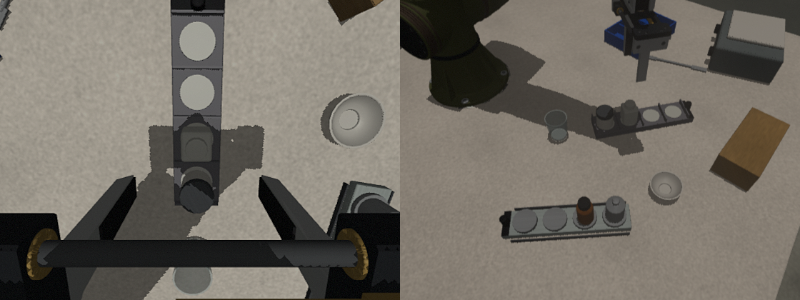

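arm_command(
  plan=[-1,0.209,-0.761,-0.02,-0.073,-1,0.209,-0.761,-0.02,-0.073,-1,0.209,-0.761,-0.02,-0.073,-1,0.209,-0.761,-0.02,-0.073,-1,0.209,-0.761,-0.05,-0.073,-1,0.209,-0.761,-0.08,-0.073,-1,0.209,-0.761,-0.08,-0.073,-1,0.209,-0.761,-0.08,-0.073,-1,0.209,-0.761,-0.08,-0.073,-1,0.209,-0.761,-0.08,-0.073],
)

```text
time_s: 16.8
ee_pos: [0.6063, -0.1664, 0.3634]
eef_rot: [3.142, -0.0, 0.697]
force: [1.3, -0.8, -0.6]
grip_width: 0.0939
```

```bash
python3 - <<'E'
from h import *
o=sensors.get_obs();print(o["ee_pos"].round(4),o["eef_rot"].round(4),o["time_s"],o["force"].round(2),o["grip_width"])
a=snap("wrist","w11")
for k,z in [("canister_mid",.06),("tall_bottle_mid",.067)]:
    r=vision.pinpoint(k,"wrist");print([(np.round(q["at"],1),round(q["confidence"],2),ray("wrist",q["at"],z).round(4)) for q in r])
cv2.imwrite("pics/c11.png",cv2.convertScaleAbs(a,alpha=1.5,beta=0))
E
```

```text
[ 0.6063 -0.1664  0.3634] [ 3.1416e+00 -3.0000e-04  6.9720e-01] 16.8 [ 1.3  -0.81 -0.59] 0.09394508150578684
[(array([135.7, 272.6]), 0.93, array([ 0.653 , -0.1238,  0.06  ]))]
[(array([214.3, 276.8]), 0.57, array([ 0.6074, -0.1666,  0.067 ]))]
```

View pics/c11.png

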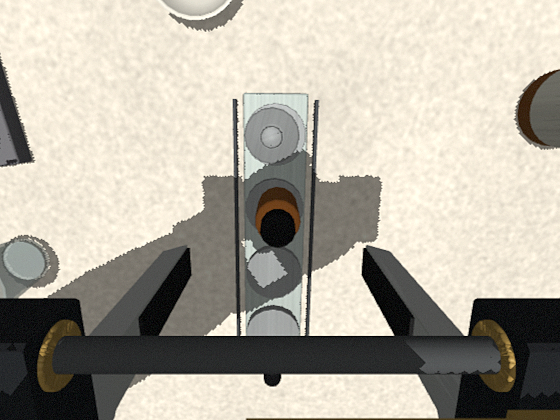

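```bash
python3 - <<'E'
from h import *
print(ray("wrist",(228,277.5),.106).round(4),ray("wrist",(130,271.5),.074).round(4),ray("wrist",(137,271.5),.092).round(4))
E
```

```text
[ 0.6081 -0.1665  0.106 ] [ 0.6563 -0.1205  0.074 ] [ 0.6532 -0.1233  0.092 ]
```

arm_command(
  plan=[-1,0.004,-0.001,-0.1,0,-1,0.004,-0.001,-0.2,0,-1,0.004,-0.001,-0.27,0,-1,0.004,-0.001,-0.308,0,-1,0.004,-0.001,-0.308,0,-1,0.004,-0.001,-0.308,0,0,0.004,-0.001,-0.308,0,1,0.004,-0.001,-0.308,0,1,0.004,-0.001,-0.308,0,1,0.004,-0.001,-0.308,0,1,0.004,-0.001,-0.308,0,1,0.004,-0.001,-0.308,0,1,0.004,-0.001,-0.308,0,1,0.004,-0.001,-0.308,0,1,0.004,-0.001,-0.308,0],
  newtons=20,
)

```text
time_s: 18.45
ee_pos: [0.6079, -0.1683, 0.2398]
eef_rot: [-3.141, 0.0, 0.696]
force: [-0.4, 0.5, 0.5]
grip_width: 0.0355
```

arm_command(
  plan=[1,0,0,0.1,0,1,0,0,0.22,0,1,0,0,0.34,0,1,-0.098,0.889,0.4,0.073,1,-0.098,0.889,0.4,0.073,1,-0.098,0.889,0.4,0.073,1,-0.098,0.889,0.4,0.073,1,-0.098,0.889,0.4,0.073,1,-0.098,0.889,0.4,0.073,1,-0.098,0.889,0.4,0.073,1,-0.098,0.889,0.4,0.073,1,-0.098,0.889,0.4,0.073,1,-0.098,0.889,0.4,0.073,1,-0.098,0.889,0.4,0.073],
)

```text
time_s: 19.85
ee_pos: [0.569, 0.1858, 0.3997]
eef_rot: [-3.142, 0.0, 0.847]
force: [0.8, 0.1, -1.6]
grip_width: 0.0349
```

```bash
python3 - <<'E'
from h import *
o=sensors.get_obs();print(o["ee_pos"].round(4),o["eef_rot"].round(4),o["time_s"],o["force"].round(2),o["grip_width"])
snap("wrist","w12")
C=np.array([.547,.1625,.02]);u=np.array([np.cos(.8476),np.sin(.8476),0])
for k in(-99,-33,33,99): print(k,(C+u*k/1000).round(4),proj("wrist",C+u*k/1000).round(1))
zt=o["ee_pos"][2]-.2398+.106
print("cap",proj("wrist",[o["ee_pos"][0],o["ee_pos"][1],zt]),proj("wrist",np.r_[o["ee_pos"][:2],zt]+.013*u),proj("wrist",np.r_[o["ee_pos"][:2],zt]-.013*u))
E
```

```text
[0.569  0.1858 0.3997] [-3.1416e+00  4.0000e-04  8.4680e-01] 19.85 [ 0.77  0.07 -1.61] 0.03493559946121104
-99 [0.4815 0.0883 0.02  ] [[306.6 275.4]]
-33 [0.5252 0.1378 0.02  ] [[252.4 275.3]]
33 [0.5688 0.1872 0.02  ] [[193.2 275.2]]
99 [0.6125 0.2367 0.02  ] [[128.1 275.1]]
cap [[332.93638029 276.06119432]] [[301.10341802 276.02844052]] [[363.14407429 276.09227584]]
```

View pics/w12.png

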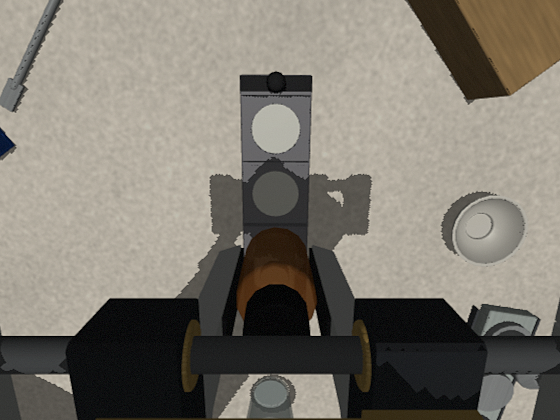

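arm_command(
  plan=[1,-0.001,0.002,-0.1,0,1,-0.001,0.002,-0.2,0,1,-0.001,0.002,-0.28,0,1,-0.001,0.002,-0.34,0,1,-0.001,0.002,-0.38,0,1,-0.001,0.002,-0.405,0,1,-0.001,0.002,-0.405,0,1,-0.001,0.002,-0.405,0,1,-0.001,0.002,-0.405,0],
)

```text
time_s: 20.8
ee_pos: [0.5686, 0.1879, 0.239]
eef_rot: [3.141, -0.001, 0.848]
force: [0.4, 0.9, -1.6]
grip_width: 0.0352
```

```bash
python3 - <<'E'
from h import *
o=sensors.get_obs();print(o["ee_pos"].round(4),o["eef_rot"].round(4),o["time_s"],o["force"].round(2),o["grip_width"])
a=snap("wrist","w13");b=snap("scene","s13");cv2.imwrite("pics/c13.png",cv2.resize(np.hstack([a,b]),(800,300)))
E
```

```text
[0.5686 0.1879 0.239 ] [ 3.1406e+00 -1.4000e-03  8.4830e-01] 20.8 [ 0.38  0.89 -1.61] 0.03516057623358006
```

View pics/c13.png

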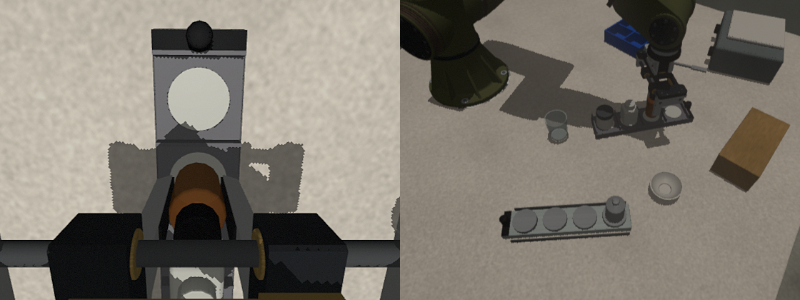

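arm_command(
  plan=[1,0,0,-0.008,0,1,0,0,-0.013,0,1,0,0,-0.0165,0,1,0,0,-0.0165,0,1,0,0,-0.0165,0],
)

```text
time_s: 21.4
ee_pos: [0.5683, 0.1881, 0.2318]
eef_rot: [-3.142, 0.0, 0.849]
force: [-3.1, -0.2, 7.1]
grip_width: 0.0352
```

arm_command(
  plan=[0,0,0,0.001,0,-0.5,0,0,0.001,0,-1,0,0,0.001,0,-1,0,0,0.001,0,-1,0,0,0.001,0,-1,0,0,0.05,0,-1,0,0,0.15,0,-1,0,0,0.25,0,-1,0,0,0.35,0,-1,0,0,0.42,0,-1,0,0,0.42,0],
)

```text
time_s: 22.5
ee_pos: [0.5683, 0.1881, 0.4037]
eef_rot: [3.138, -0.006, 0.849]
force: [0.9, -0.3, -0.2]
grip_width: 0.0937
```

```bash
python3 - <<'E'
from h import *
o=sensors.get_obs();print(o["ee_pos"].round(4),o["eef_rot"].round(4),o["time_s"],o["force"].round(2),o["grip_width"])
a=snap("wrist","w14");b=snap("scene","s14");cv2.imwrite("pics/c14.png",cv2.resize(np.hstack([a,b]),(800,300)))
r=vision.pinpoint("tall_bottle_mid","wrist");print([(np.round(q["at"],1),round(q["confidence"],2),ray("wrist",q["at"],.059).round(4)) for q in r])
E
```

```text
[0.5683 0.1881 0.4037] [ 3.1378 -0.0058  0.8486] 22.5 [ 0.91 -0.3  -0.15] 0.09365079175255106
[(array([206. , 274.5]), 0.56, array([0.5648, 0.1869, 0.059 ]))]
```

View pics/c14.png

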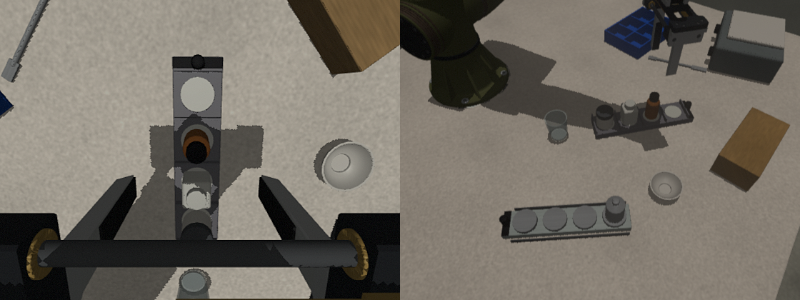

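arm_command(
  plan=[-1,0.213,-0.78,-0.02,-0.073,-1,0.213,-0.78,-0.02,-0.073,-1,0.213,-0.78,-0.02,-0.073,-1,0.213,-0.78,-0.02,-0.073,-1,0.213,-0.78,-0.05,-0.073,-1,0.213,-0.78,-0.1,-0.073,-1,0.213,-0.78,-0.1,-0.073,-1,0.213,-0.78,-0.1,-0.073,-1,0.213,-0.78,-0.1,-0.073,-1,0.213,-0.78,-0.1,-0.073],
)

```text
time_s: 23.65
ee_pos: [0.6535, -0.1229, 0.3591]
eef_rot: [-3.141, 0.0, 0.697]
force: [-0.3, 0.6, 0.3]
grip_width: 0.094
```

```bash
python3 - <<'E'
from h import *
o=sensors.get_obs();print(o["ee_pos"].round(4),o["eef_rot"].round(4),o["time_s"],o["force"].round(2),o["grip_width"])
a=snap("wrist","w15")
for k,z in [("canister_mid",.06)]:
    r=vision.pinpoint(k,"wrist");print([(np.round(q["at"],1),round(q["confidence"],2),ray("wrist",q["at"],z).round(4)) for q in r])
cv2.imwrite("pics/c15.png",cv2.convertScaleAbs(a,alpha=1.5,beta=0))
E
```

```text
[ 0.6535 -0.1229  0.3591] [-3.1412e+00  1.0000e-04  6.9670e-01] 23.65 [-0.29  0.64  0.28] 0.09404418201022607
[(array([213.3, 276.6]), 0.85, array([ 0.6544, -0.1224,  0.06  ]))]
```

View pics/c15.png

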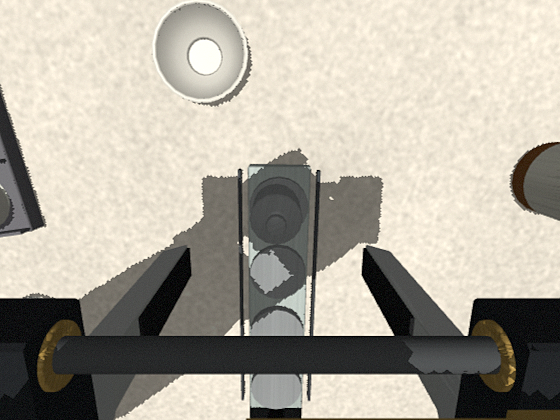

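arm_command(
  plan=[-1,0.002,0,-0.1,0,-1,0.002,0,-0.2,0,-1,0.002,0,-0.27,0,-1,0.002,0,-0.313,0,-1,0.002,0,-0.313,0,-1,0.002,0,-0.313,0,0,0.002,0,-0.313,0,1,0.002,0,-0.313,0,1,0.002,0,-0.313,0,1,0.002,0,-0.313,0,1,0.002,0,-0.313,0,1,0.002,0,-0.313,0,1,0.002,0,-0.313,0,1,0.002,0,-0.313,0,1,0.002,0,-0.313,0],
  newtons=25,
)

```text
time_s: 25.25
ee_pos: [0.6543, -0.1239, 0.234]
eef_rot: [-3.141, 0.0, 0.696]
force: [-0.4, 1.5, 0.5]
grip_width: 0.0416
```

arm_command(
  plan=[1,0,0,0.1,0,1,0,0,0.22,0,1,0,0,0.34,0,1,-0.104,0.901,0.4,0.073,1,-0.104,0.901,0.4,0.073,1,-0.104,0.901,0.4,0.073,1,-0.104,0.901,0.4,0.073,1,-0.104,0.901,0.4,0.073,1,-0.104,0.901,0.4,0.073,1,-0.104,0.901,0.4,0.073,1,-0.104,0.901,0.4,0.073,1,-0.104,0.901,0.4,0.073,1,-0.104,0.901,0.4,0.073,1,-0.104,0.901,0.4,0.073],
)

```text
time_s: 26.65
ee_pos: [0.6131, 0.2348, 0.3938]
eef_rot: [-3.142, 0.0, 0.847]
force: [0.7, -1.2, -1.1]
grip_width: 0.0412
```

```bash
python3 - <<'E'
from h import *
o=sensors.get_obs();print(o["ee_pos"].round(4),o["eef_rot"].round(4),o["time_s"],o["force"].round(2),o["grip_width"])
snap("wrist","w16")
C=np.array([.547,.1625,.02]);u=np.array([np.cos(.8476),np.sin(.8476),0])
for k in(33,99): print(k,(C+u*k/1000).round(4),proj("wrist",C+u*k/1000).round(1))
E
```

```text
[0.6131 0.2348 0.3938] [-3.1416e+00  4.0000e-04  8.4680e-01] 26.65 [ 0.7  -1.23 -1.13] 0.04123369529572049
33 [0.5688 0.1872 0.02  ] [[254.4 274.7]]
99 [0.6125 0.2367 0.02  ] [[194.3 274.5]]
```

View pics/w16.png

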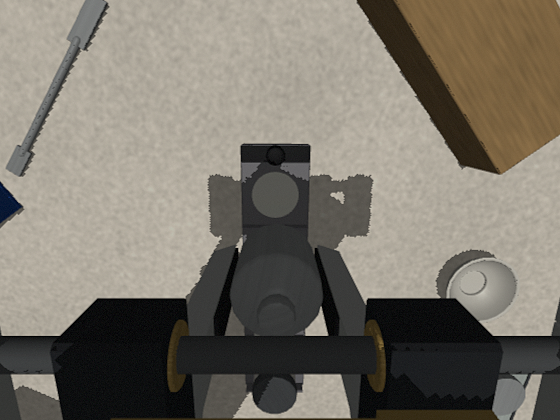

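arm_command(
  plan=[1,-0.002,0.002,-0.1,0,1,-0.002,0.002,-0.2,0,1,-0.002,0.002,-0.28,0,1,-0.002,0.002,-0.34,0,1,-0.002,0.002,-0.38,0,1,-0.002,0.002,-0.404,0,1,-0.002,0.002,-0.404,0,1,-0.002,0.002,-0.404,0,1,-0.002,0.002,-0.404,0],
)

```text
time_s: 27.6
ee_pos: [0.6121, 0.2373, 0.2338]
eef_rot: [3.141, -0.002, 0.849]
force: [0.1, -0.0, -0.7]
grip_width: 0.0411
```

```bash
python3 - <<'E'
from h import *
o=sensors.get_obs();print(o["ee_pos"].round(4),o["eef_rot"].round(4),o["time_s"],o["force"].round(2),o["grip_width"])
a=snap("wrist","w17");b=snap("scene","s17");cv2.imwrite("pics/c17.png",cv2.resize(np.hstack([a,b]),(800,300)))
E
```

```text
[0.6121 0.2373 0.2338] [ 3.1406e+00 -1.8000e-03  8.4850e-01] 27.6 [ 0.14 -0.05 -0.67] 0.041050370469777386
```

View pics/c17.png

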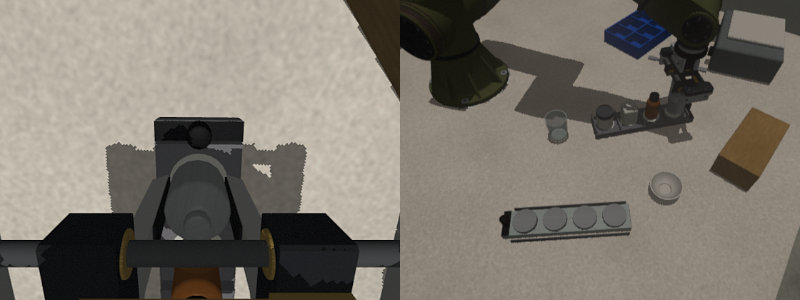

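Centred in the place; lower about 7.5 mm.

arm_command(
  plan=[1,0,0,-0.008,0,1,0,0,-0.013,0,1,0,0,-0.017,0,1,0,0,-0.017,0,1,0,0,-0.017,0],
)

```text
time_s: 28.2
ee_pos: [0.6119, 0.2373, 0.226]
eef_rot: [-3.142, -0.0, 0.849]
force: [-4.3, -0.1, 4.8]
grip_width: 0.0415
```

arm_command(
  plan=[0,0,0,0.001,0,-0.5,0,0,0.001,0,-1,0,0,0.001,0,-1,0,0,0.001,0,-1,0,0,0.001,0,-1,0,0,0.05,0,-1,0,0,0.15,0,-1,0,0,0.25,0,-1,0,0,0.35,0,-1,-0.2,-0.2,0.4,0,-1,-0.2,-0.25,0.4,0,-1,-0.2,-0.25,0.4,0,-1,-0.2,-0.25,0.4,0,-1,-0.2,-0.25,0.4,0],
)

```text
time_s: 29.6
ee_pos: [0.5319, 0.1371, 0.3862]
eef_rot: [3.141, -0.001, 0.848]
force: [0.8, 0.1, 0.3]
grip_width: 0.0938
```

```bash
python3 - <<'E'
from h import *
o=sensors.get_obs();print(o["ee_pos"].round(4),o["eef_rot"].round(4),o["time_s"],o["force"].round(2),o["grip_width"])
C=np.array([.547,.1625]);u=np.array([np.cos(.8476),np.sin(.8476)]);v=np.array([-u[1],u[0]])
ims=[]
for n in("wrist","scene","side"):
    ims.append(snap(n,n+"18"))
    for k,z in [("squat_jar_mid",.046),("square_bottle_mid",.052),("tall_bottle_mid",.059),("canister_mid",.052)]:
        r=vision.pinpoint(k,n)
        for q in r[:2]:
            d=ray(n,q["at"],z)[:2]-C;print(n,k,np.round(q["at"]),round(q["confidence"],2),"rack xy mm",(d@u*1000).round(1),(d@v*1000).round(1))
cv2.imwrite("pics/c18.png",np.vstack([cv2.resize(np.hstack(ims[:2]),(800,300)),np.hstack([cv2.resize(ims[2][150:280,180:353],(400,300)),cv2.resize(ims[1][120:222,260:396],(400,300))])]))
E
```

```text
[0.5319 0.1371 0.3862] [ 3.141e+00 -9.000e-04  8.477e-01] 29.6 [0.82 0.13 0.3 ] 0.093836291767365
wrist squat_jar_mid [276. 267.] 0.81 rack xy mm -102.7 3.4
wrist square_bottle_mid [213. 268.] 0.9 rack xy mm -35.8 2.2
wrist tall_bottle_mid [140. 268.] 0.84 rack xy mm 30.3 2.2
wrist canister_mid [ 53. 272.] 0.75 rack xy mm 99.8 -1.2
scene squat_jar_mid [165. 287.] 0.56 rack xy mm -103.5 -3.2
scene square_bottle_mid [153. 322.] 0.81 rack xy mm -29.9 6.6
scene tall_bottle_mid [145. 352.] 0.55 rack xy mm 31.6 8.9
scene canister_mid [144. 384.] 0.58 rack xy mm 96.2 2.2
side squat_jar_mid [209. 232.] 0.79 rack xy mm -96.1 3.5
side square_bottle_mid [198. 246.] 0.94 rack xy mm -46.7 -6.3
side tall_bottle_mid [181. 257.] 0.69 rack xy mm 34.9 3.1
side canister_mid [174. 269.] 0.81 rack xy mm 97.6 -1.2
```

View pics/c18.png

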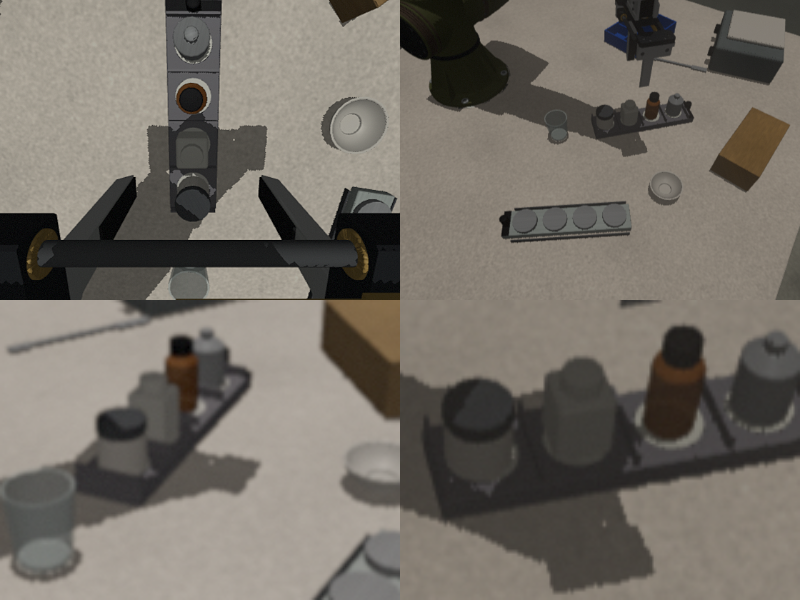

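All four stand upright between the ribs, and the wrist view puts each within about 4 mm of its centre. The arm is clear, so I'm handing in.

```bash
python3 -c "
from station import job
print(job.hand_in())"
```

```text
the job is handed in; nothing more can be done
None
```

I moved all four vessels to the rack in reverse order and handed the job in at about 30 s. `hand_in` reports no verdict.

- **Order:** counted from the rail's knob, the start was jar, square bottle, tall bottle, canister. In rack x they now stand at −99 mm (jar), −33 (square bottle), +33 (tall bottle) and +99 (canister, next to the knob).
- **Placing:** I lowered each vessel to the rack floor before letting go. The square bottle, tall bottle and canister showed 5–7 N of contact. The jar showed no clear contact force, but its height said it was on the floor to within about 1 mm.
- **Position checks:** the last wrist view put every vessel within about 4 mm of its place's centre. The scene and side views mostly agreed to within about 9 mm. One side reading disagreed: it put the square bottle at −47 mm along the rack. I took that for detector error, since the wrist view gave −36 mm and the scene view −30 mm.
- **Surroundings:** all vessels looked upright in the last pictures. I touched nothing else on the bench, and the beaker, dish and spatula looked unmoved there. The reagent bottle is outside the frames I viewed at the end; it looked unmoved in a side view midway through. The open gripper was well above the vessels when I handed in.

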